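# Set up for centre-punching: prop the order board, ready the punch

## Task

Draw the green clipboard out of its file slot and lean it against the front of the wooden prop stand, roughly centred on it, foot on the bench, sheet facing away from the stand, and let go of it. Then draw the dark steel centre punch (not the red-handled needle file) out of the sloped rack, turn it upright with its point down, and finish while still holding it there in the gripper, raised with its point about 3 cm above the middle of the copper disc on the steel block, touching nothing else. Leave the file, the disc, the jar and the hammer where they are.

Things in the scene. Friction and masses are not known exactly. Their poses are not given: they have to be found in the camera images.
- clip (a point): Steel clip on the top edge of the clipboard, the place to grip it: 60 wide (board y), 14 thick (board x), 35 tall (z); the point is its centre. Axes are the clipboard's: x points out of its back, -x out of its white sheet, y across its width, z up towards the clip.
- board_center (a point): Green clipboard with a white sheet on its front, 8 thick (x) by 140 wide (y) by 180 tall (z), 0.25 kg; the point is the centre of the slab, 90 above its foot; same axes as clip, which lies 97.5 from here along +z (overall height with the clip 205). At the start it stands upright in the file slot.
- board_foot (a point): Middle of the clipboard's lower edge (z = 0 of the board, half-way through its thickness); same axes.
- slot: Fixed grey file holder in which the clipboard stands: base 70 by 160, slot 15 wide (x) and 160 long (y), slot floor 8 above the bench, walls up to 63 above the bench, so the board must be lifted by more than 55. Origin: centre of its underside; x across the slot, z up. Its x axis points the same way as the board's x.
- stand: Fixed wooden prop stand: upright 100 wide (y), 20 thick (x), 140 tall, with rows of holes; its base lies behind it. Origin: foot of its flat front face, in the middle, at bench height; -x points out of the front (the side the board leans on), y along its width.
- stand_top (a point): Middle of the top front edge of the prop stand, 140 above its origin; same axes.
- punch_center (a point): Dark steel centre punch with bright rings, 130 long, round, 14 in diameter over the upper 94 (z 36 to 130), 13 below, with the last 16 tapering to a point; 0.12 kg nominal. The point is the middle of its length, 65 from the tip. z runs along it from the tip to the head. At the start it stands tip down in one of the two rack holes, leaning with the hole 35 degrees (0.61 rad, give or take 4 degrees of play) from upright, with the upper 90 showing.
- punch_tip (a point): The pointed tip of the punch, z = 0 of its length; same axes.
- rack: Fixed sloped wooden tool rack, about 100 by 176 by 65 tall. Origin: centre of its underside. Two square holes, 16 wide and 40 deep, 72 apart along its y (at y = +36 and -36), mouths at x 13, z 52; both lean 35 degrees from vertical towards its +x, so tools are drawn out along (0.574, 0, 0.819) of the rack's axes. Punch and file may be in either hole.
- file_center (a point): Bystander in the other hole: needle file of the same size as the punch, with a red handle and brass ends. The point is the middle of its length, z to its head.
- block: Fixed square bench block: steel 100 by 100 on a black rubber base 116 by 116, top 40 above the bench. Origin: centre of its underside.
- blank_top (a point): Centre of the upper face of the copper disc, 44 in diameter and 2 thick, lying loose on the block (face 42 above the bench).
- jar: Bystander: clear jar with blue cap, 64 in diameter, 85 tall. Origin: centre of its underside.
- hammer: Bystander: hammer lying on the bench, some 300 long, origin near its middle underside, handle towards its -x.
Mind the look-alikes: they are no part of the job. Of the things like the part that bears blank_top, leave any that is blue or turquoise; of the rest the smaller one is meant.

How it is judged:
By the outcome, as a careful person would: the job done as asked, in the order asked, and still so for the second after the job is handed in, while the arm keeps its last pose, push and grip.
It also fails if it takes over 58 s, if anything falls off the work surface, if the arm or the gripper's body presses on something with over 40 N, if the wrist force passes 120 N, or if a joint passes its speed limit or range.

## Robot

A 6-joint arm with a two-finger parallel gripper is mounted at the origin on the work surface. World frame = base frame: x ahead of the robot, y to its left, z up, the work surface at z = 0. Lengths are in m, angles in rad, forces in N, time in s.
With the tool pointing down it reaches from about 0.35 to 0.775 m from the base axis. Payload 5.5 kg.
Tool frame: the origin (TCP) lies at the very end of the fingers, on their centre line; the grasp point (between the pads) lies 19 mm behind it; z points along the fingers, y is the line along which they close (so a half turn about z gives the same grasp; the last joint's range is limited). The gripper opens to 85 mm and grips with 20 to 120 N. Pads are 22 mm wide; open, the fingers measure 114 mm over their backs; the gripper's body (76 mm by 85 mm) begins 54 mm behind the grasp point. The pads swing forward as they close: fully open they stand 13 mm farther back than shut.
Start: joints at [1.178, 0.313, 0.046, 1.304, 0, 1.431], TCP at [0.144, 0.557, 0.231] pointing down, gripper open.
Joint ranges: [-2.76, 2.76], [-0.86, 1.69], [-1.03, 1.26], [-2.2, 2.34], [-1.47, 1.5], [-3.14, 3.14]. Speed limits (rad/s): [2.57, 2.57, 3.14, 3.14, 3.14, 3.14].

## Interface

Orientations are given as a unit quaternion [w, x, y, z].
In Python, from workcell import env, read_camera, get_calibration gives the robot as it stands.
- The arm moves only by the tool jog_arm, never from a script. Its argument "motion" is one flat list of numbers, 7 for each row, row after row: the shift along the tool's x, y, z as a fraction of full scale, then the turn, a rotation vector about the tool's x, y, z as a fraction of full scale, then the opening, from 0 (shut) to 1 (fully open). In form: [x, y, z, wx, wy, wz, grip, x, y, z, wx, wy, wz, grip, ...]. A call has 1 to 12 rows; each row is the pose to reach, as a shift and turn from the pose commanded when the call began, along the tool's axes at that moment; what a row does not reach only later rows make up. Full scale, the value 1, is 0.2 m for a shift and 90 degrees for a turn. A row lasts 1/8 s, in which the tool goes at most 62.5 mm and 10.7 degrees, less where a joint would pass 70% of its speed; a pose out of reach is approached as far as the arm can. A call with a number of a shift or a turn outside -1 to 1 is refused whole. A call with a gripper value outside its range is refused whole. The fingers move at their own pace and stop on an object; "newtons" is the grip in N (left out, the last holds). Time passes only in rows, so rows that repeat a pose let the fingers close. It gives the time, the measured TCP pose, the force, the opening and the grip force at its end, in the units of the state.
- env.get_state(): the state, without advancing time (a new reading comes with each control period).
- read_camera(name): name is "scene" or "top" or "wrist"; returns the picture (384x512x3 uint8, red, green, blue); there is no depth.
- get_calibration(name): a dict with "fx", "fy", "cx", "cy" (pixels), "dist" ([k1, k2, p1, p2, k3] as OpenCV has them; the pictures are not rectified), "world_from_camera" (4x4, takes a point from camera to world coordinates). Camera axes: x right, y down, z forward; pixel columns grow to the right and rows downward; lengths in m; the calibration is good to about 2 mm. A picture is of the moment at which its call begins: read the wrist's pose just before it. get_calibration takes no time and is no camera call; for the wrist camera it gives the pose at the moment of the call.
- env.hand_in(): hands the job in; it is judged then, once.
The state is a dict: "clock": time; "joint_pos": joint angles; "qvel": joint speeds; "tau": joint torques, N m; "tcp_pos": TCP position; "orientation": TCP orientation; "wrist_force": force on the tool from outside, world axes, zero at the start; "ft_torque": the same for the moment, N m; "finger_gap": finger opening in m; "grip_force": force on a finger pad.
Only numpy, scipy, OpenCV 4.12 (cv2) and the standard library are available. Lean on these libraries where they do the work, as an engineer would, in place of code of your own. Each camera call takes 0.05 s, during which the arm holds its last target. There are 200 camera calls.

## Working session

There is one attempt and no reset: what is moved stays moved. The work goes in short steps, Python scripts to look and compute and a tool call to move; the robot and the scene stay as the last step left them, time stands still between calls to the robot, and variables do not carry over. Pictures are saved under pics/ and viewed, at most 10 in all, crops included, and the job is handed in when it is done.

Besides the shell and the picture viewer there is one more tool, called after ">>>" by a JSON object that holds its "api" and its "payload", one argument or row to a line. jog_arm: Moves the arm, as the interface text tells. Shift numbers are shares of 0.2 m and turn numbers shares of 90 degrees, none past 1 either way. Its arguments: {"type":"object","properties":{"motion":{"type":"array","items":{"type":"number"}},"newtons":{"type":"number"}},"required":["motion"]}

```bash
mkdir -p pics; python3 - <<'E'
from workcell import env, read_camera, get_calibration
import cv2,numpy as np
for n in ["scene","top"]:
    im=read_camera(n); cv2.imwrite(f"pics/{n}0.png",im[:,:,::-1])
    c=get_calibration(n); print(n,c["fx"],c["cx"],c["cy"],np.round(c["dist"],3),np.round(c["world_from_camera"],3).tolist())
c=get_calibration("wrist");print(c["fx"],np.round(c["world_from_camera"],3).tolist())
s=env.get_state();print(s)
a=cv2.imread("pics/top0.png");cv2.imwrite("pics/top0b.png",cv2.resize(a,(800,600)))
a=cv2.imread("pics/scene0.png");cv2.imwrite("pics/scene0b.png",cv2.resize(a,(800,600)))
E
```

```text
scene 415.1980814271984 254.14441295114094 192.6288208609676 [0.024 0.    0.    0.    0.   ] [[-0.053, 0.552, -0.832, 1.497], [0.999, 0.04, -0.037, 0.026], [0.013, -0.833, -0.553, 0.775], [0.0, 0.0, 0.0, 1.0]]
top 423.5864196459157 255.99559664742134 190.00283658849503 [-0.004  0.     0.     0.     0.   ] [[0.026, -0.999, 0.038, 0.503], [-1.0, -0.025, 0.019, -0.031], [-0.018, -0.038, -0.999, 1.172], [0.0, 0.0, 0.0, 1.0]]
293.3067172200633 [[0.25, 0.915, 0.315, 0.062], [0.968, -0.236, -0.083, 0.578], [-0.001, 0.326, -0.945, 0.374], [0.0, 0.0, 0.0, 1.0]]
{'clock': 0.1, 'joint_pos': array([ 1.17841740e+00,  3.13950336e-01,  4.51540869e-02,  1.30360746e+00,
       -4.88999726e-05,  1.43120632e+00]), 'qvel': array([-0.00080932, -0.00209839,  0.00469538, -0.00037205, -0.0006039 ,
       -0.00137351]), 'tau': array([ 1.51240944e-03, -4.81725705e+01,  2.99244672e+01,  1.26966240e-02,
       -2.11108872e-04, -1.51968859e-06]), 'tcp_pos': array([0.14366248, 0.55631962, 0.23050895]), 'orientation': array([-1.87667517e-04,  1.26058134e-01,  9.92022530e-01, -7.81855773e-04]), 'wrist_force': array([-0.08218578, -0.72933068,  0.04940132]), 'ft_torque': array([-0.03813648,  0.00255678,  0.00472733]), 'grip_force': 0.0, 'finger_gap': 0.0854949279859488}
```

View pics/top0b.png

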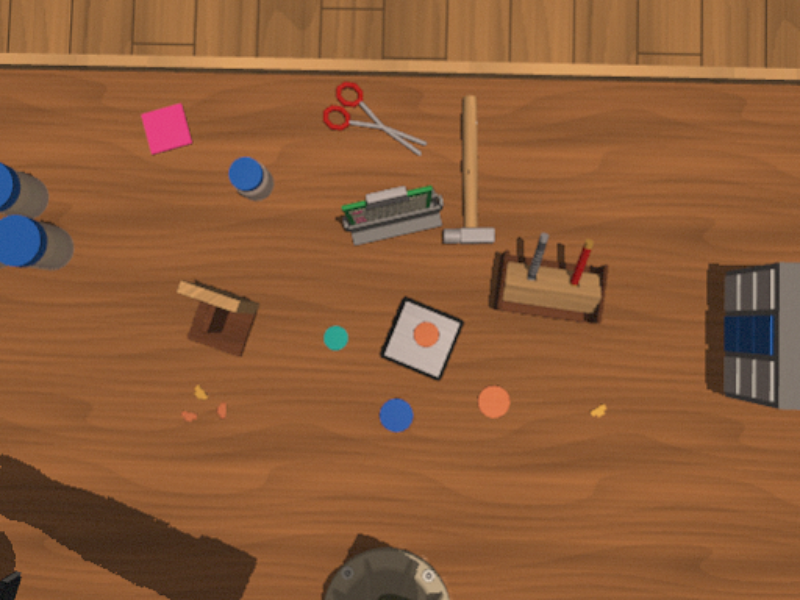

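View pics/scene0b.png

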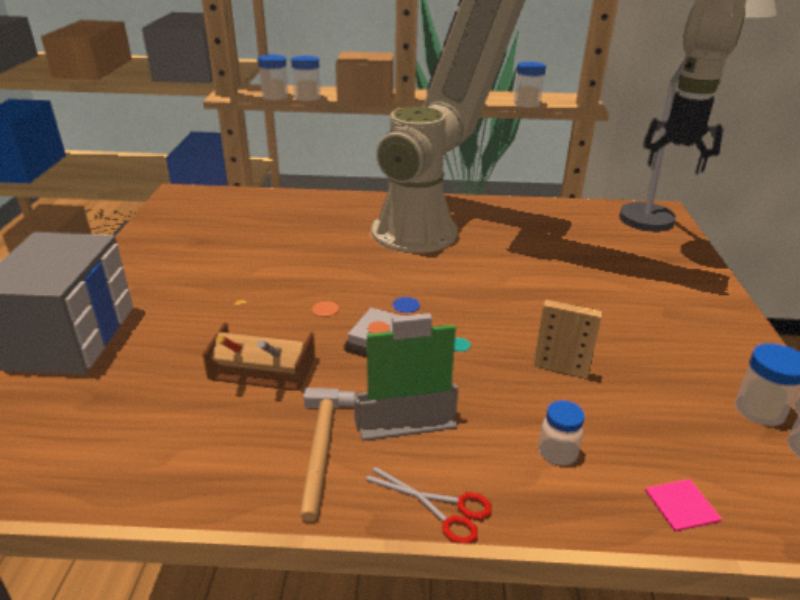

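The top view shows the clipboard at (390,205), the stand at (220,310) with its front facing up (+x), the block with a small orange disc at (426,334), and the rack with the punch in the left hole at (538,255) and the red file in the right. The scene view shows the green back facing +x, so the board needs about a half turn.

```bash
cat > h.py <<'E'
import cv2,numpy as np
from workcell import env, read_camera, get_calibration
def ray(c,uv):
    K=np.array([[c["fx"],0,c["cx"]],[0,c["fy"],c["cy"]],[0,0,1]])
    p=cv2.undistortPoints(np.array([[uv]],float),K,np.array(c["dist"],float))[0,0]
    T=np.array(c["world_from_camera"]);return T[:3,3],T[:3,:3]@np.r_[p,1]
def onz(c,uv,z):
    o,d=ray(c,uv);return o+d*(z-o[2])/d[2]
def tri(c1,a,c2,b):
    o,d=ray(c1,a);q,e=ray(c2,b)
    s=np.linalg.lstsq(np.c_[d,-e],q-o,rcond=None)[0];P,Q=o+s[0]*d,q+s[1]*e
    return (P+Q)/2,np.linalg.norm(P-Q)
def blob(m):
    n,l,s,c=cv2.connectedComponentsWithStats(m.astype(np.uint8));return [(s[i,4],s[i,:4].tolist(),c[i].round(1).tolist()) for i in range(1,n) if s[i,4]>15]
E
python3 - <<'E'
from h import *
t=cv2.imread("pics/top0.png");s=cv2.imread("pics/scene0.png")
def crop(im,x,y): return cv2.resize(im[y:y+75,x:x+100],(400,300),interpolation=cv2.INTER_CUBIC)
m=np.vstack([np.hstack([crop(t,205,100),crop(t,90,165)]),np.hstack([crop(t,305,140),crop(s,320,180)])])
cv2.imwrite("pics/m1.png",m)
C=get_calibration("top")
h=cv2.cvtColor(t,cv2.COLOR_BGR2HSV)
o=(h[:,:,0]<14)&(h[:,:,1]>150)&(h[:,:,2]>200)
for b in blob(o): print("orange",b,onz(C,b[2],.042).round(4))
E
```

```text
orange (np.int32(171), [266, 207, 14, 14], [272.5, 213.6]) [ 0.4834 -0.055   0.042 ]
orange (np.int32(295), [307, 248, 19, 19], [315.8, 256.8]) [ 0.3723 -0.1723  0.042 ]
orange (np.int32(16), [140, 259, 4, 8], [141.9, 262.4]) [0.3444 0.2897 0.042 ]
```

View pics/m1.png

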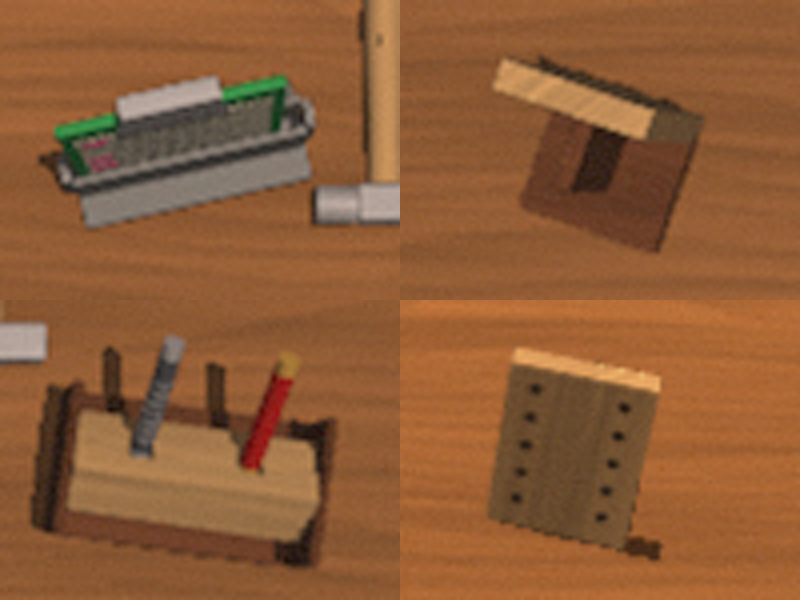

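The crops give sharp edges: clip top centre (169,99), stand top front edge (502,58)–(655,103), punch head (174,345) and mouth (143,455).

```bash
python3 - <<'E'
from h import *
C=get_calibration("top");S=get_calibration("scene")
f=lambda x,y,x0,y0:(x0+(x+.5)/4-.5,y0+(y+.5)/4-.5)
P=lambda n,x,y,x0,y0,z:(print(n,(p:=onz(C,f(x,y,x0,y0),z)).round(4)),p)[1]
a=P("board L",57,132,205,100,.188);b=P("board R",287,83,205,100,.188);P("mid",172,107.5,205,100,.188)
print("back normal deg",np.degrees(np.arctan2(*(a-b)[[1,0]]))-90,np.linalg.norm(a-b))
P("clip",169,99,205,100,.213)
a=P("st L",102,58,90,165,.14);b=P("st R",255,103,90,165,.14)
print("front n deg",np.degrees(np.arctan2(*(a-b)[[1,0]]))-90,np.linalg.norm(a-b),(a+b)/2)
for n,x,y in [("L",258,90),("R",113,63)]: print(n,onz(S,f(x,y,320,180),.14).round(4))
a=onz(S,f(90,218,320,180),0);b=onz(S,f(227,248,320,180),0);print("foot",a.round(4),b.round(4))
a=P("punch head",174,45,305,140,.124);b=P("punch mouth",143,155,305,140,.052)
print(np.degrees(np.arctan2(*(a-b)[[1,0]])),np.linalg.norm(a-b))
a=P("rack TL",75,90,305,140,.065);b=P("rack TR",325,125,305,140,.065);print(np.degrees(np.arctan2(*(a-b)[[1,0]]))-90)
a=P("mouthfile",253,167,305,140,.052)
E
```

```text
board L [0.6718 0.0782 0.188 ]
board R [ 0.7036 -0.0556  0.188 ]
mid [0.6877 0.0113 0.188 ]
back normal deg 13.401625245969726 0.13747945062704706
clip [0.6879 0.012  0.213 ]
st L [0.5594 0.3353 0.14  ]
st R [0.5342 0.24   0.14  ]
front n deg -14.826052289336815 0.09864514647146727 [0.54680857 0.28765299 0.14      ]
L [0.5622 0.3347 0.14  ]
R [0.5364 0.2417 0.14  ]
foot [0.5324 0.2446 0.    ] [0.5597 0.3388 0.    ]
punch head [ 0.6447 -0.2364  0.124 ]
punch mouth [ 0.5811 -0.2315  0.052 ]
-4.458277095590296 0.0961999186564907
rack TL [ 0.6216 -0.1841  0.065 ]
rack TR [ 0.6027 -0.347   0.065 ]
-6.629799825898161
mouthfile [ 0.575  -0.3039  0.052 ]
```

```bash
cat >> h.py <<'E'
from scipy.spatial.transform import Rotation as R
def pose():
    s=env.get_state();return s["tcp_pos"],R.from_quat(np.roll(s["orientation"],-1))
def down(yaw,tilt=0):
    "tool down, tool y at yaw deg; tilt: turn about the horizontal tool x, deg"
    return R.from_euler('z',yaw-90,degrees=True)*R.from_matrix(np.array([[-1,0,0],[0,1,0],[0,0,-1.]]))*R.from_euler('x',tilt,degrees=True)
def to(p,r,steps=1):
    p0,r0=pose()
    s=r0.inv().apply(np.array(p)-p0)/.2; w=(r0.inv()*r).as_rotvec()/(np.pi/2)
    print(np.round(s,3),np.round(w,3))
E
python3 - <<'E'
from h import *
p,r=pose();print(r.as_matrix().round(3))
to((.688,.012,.27),down(13.4)); print(down(13.4).as_matrix().round(2), down(165,12).as_matrix().round(2))
E
```

```text
[[-0.968  0.25  -0.001]
 [ 0.25   0.968 -0.002]
 [ 0.    -0.002 -1.   ]]
[-3.316 -1.955 -0.195] [-0.001  0.     0.69 ]
[[-0.23  0.97  0.  ]
 [ 0.97  0.23  0.  ]
 [ 0.    0.   -1.  ]] [[-0.26 -0.94  0.2 ]
 [-0.97  0.25 -0.05]
 [ 0.   -0.21 -0.98]]
```

>>> {"api": "jog_arm", "payload": {
  "motion": [-0.3, -0.3, -0.2, 0, 0, 0, 1, -0.6, -0.6, -0.2, 0, 0, 0, 1, -1, -1, -0.2, 0, 0, 0, 1, -1, -1, -0.2, 0, 0, 0, 1, -1, -1, -0.2, 0, 0, 0, 1]
}}

```text
clock: 0.72
tcp_pos: [0.2881, 0.3108, 0.2712]
orientation: [0.0, 0.127, 0.992, -0.0]
wrist_force: [0.4, -0.1, 0.7]
finger_gap: 0.0858
grip_force: 0.0
```

>>> {"api": "jog_arm", "payload": {
  "motion": [-0.3, -0.3, 0, 0, 0, 0.1, 1, -0.6, -0.6, 0, 0, 0, 0.22, 1, -1, -0.95, 0, 0, 0, 0.34, 1, -1, -0.95, 0, 0, 0, 0.46, 1, -1, -0.95, 0, 0, 0, 0.58, 1, -1, -0.95, 0, 0, 0, 0.69, 1, -1, -0.95, 0, 0, 0, 0.69, 1]
}}

```text
clock: 1.6
tcp_pos: [0.4334, 0.0787, 0.2709]
orientation: [-0.0, 0.619, 0.785, -0.0]
wrist_force: [0.8, -0.7, -0.2]
finger_gap: 0.0853
grip_force: 0.0
```

```bash
python3 - <<'E'
from h import *
print(env.get_state()["clock"],pose()[0],env.get_state()["joint_pos"].round(2))
to((.688,.012,.27),down(13.4))
E
```

```text
1.6 [0.43343496 0.07866591 0.27085015] [-0.    0.04 -0.19  1.34  0.    1.33]
[-0.62   1.16   0.003] [-0.001 -0.     0.001]
```

>>> {"api": "jog_arm", "payload": {
  "motion": [-0.2, 0.3, 0, 0, 0, 0, 1, -0.4, 0.6, 0, 0, 0, 0, 1, -0.62, 0.85, 0, 0, 0, 0, 1, -0.62, 0.85, 0, 0, 0, 0, 1, -0.62, 0.85, 0, 0, 0, 0, 1]
}}

```text
clock: 2.22
tcp_pos: [0.6285, -0.0023, 0.2697]
orientation: [-0.001, 0.619, 0.786, -0.0]
wrist_force: [-0.2, 0.7, 0.1]
finger_gap: 0.0856
grip_force: 0.0
```

```bash
python3 - <<'E'
from h import *
C=get_calibration("wrist");im=read_camera("wrist");cv2.imwrite("pics/w1.png",im[:,:,::-1])
h=cv2.cvtColor(im,cv2.COLOR_RGB2HSV)
g=(h[:,:,0]>45)&(h[:,:,0]<75)&(h[:,:,1]>150)
print(blob(g));to((.688,.012,.27),down(13.4))
E
```

```text
[(np.int32(893), [307, 106, 39, 59], [332.9, 131.7]), (np.int32(299), [321, 237, 14, 36], [328.0, 256.2])]
[-0.005  0.31   0.001] [-0.001 -0.001  0.002]
```

View pics/w1.png

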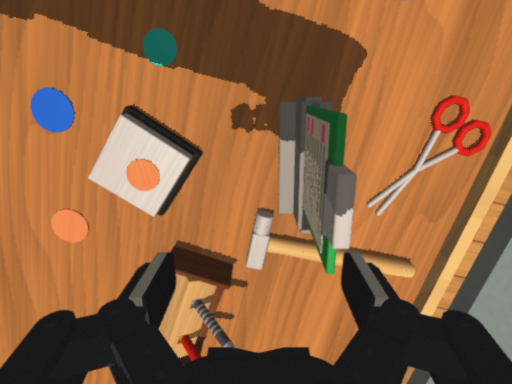

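```bash
python3 - <<'E'
from h import *
C=get_calibration("wrist");T=np.linalg.inv(C["world_from_camera"])
K=np.array([[C["fx"],0,C["cx"]],[0,C["fy"],C["cy"]],[0,0,1]])
B=R.from_euler('z',13.4,degrees=True)
P=[np.array([.688,.012,.213])+B.apply([x,y,z]) for x,y,z in [(-.007,.03,0),(.007,.03,0),(.007,-.03,0),(-.007,-.03,0),(-.007,.03,-.035),(-.007,-.03,-.035),(.004,.07,-.025),(-.004,.07,-.025),(.004,-.07,-.025)]]
print(cv2.projectPoints(np.array(P),cv2.Rodrigues(T[:3,:3])[0],T[:3,3],K,np.array(C["dist"],float))[0].reshape(-1,2).round(0).tolist())
E
```

```text
[[336.0, 175.0], [356.0, 176.0], [347.0, 250.0], [329.0, 250.0], [326.0, 164.0], [320.0, 230.0], [347.0, 115.0], [337.0, 115.0], [332.0, 275.0]]
```

>>> {"api": "jog_arm", "payload": {
  "motion": [0, 0.15, 0, 0, 0, 0, 1, 0, 0.3, 0.1, 0, 0, 0, 1, 0, 0.3, 0.25, 0, 0, 0, 1, 0, 0.3, 0.38, 0, 0, 0, 1, 0, 0.3, 0.45, 0, 0, 0, 1, 0, 0.3, 0.45, 0, 0, 0, 0, 0, 0.3, 0.45, 0, 0, 0, 0, 0, 0.3, 0.45, 0, 0, 0, 0, 0, 0.3, 0.45, 0, 0, 0, 0, 0, 0.3, 0.45, 0, 0, 0, 0],
  "newtons": 60
}}

```text
clock: 3.52
tcp_pos: [0.6868, 0.0119, 0.1824]
orientation: [0.001, 0.62, 0.785, 0.001]
wrist_force: [0.1, 0.0, 3.4]
finger_gap: 0.0131
grip_force: 60.0
```

>>> {"api": "jog_arm", "payload": {
  "motion": [0, 0, -0.15, 0, 0, 0, 0, 0, 0, -0.35, 0, 0, 0, 0, 0, 0, -0.55, 0, 0, 0, 0, 0, 0, -0.75, 0, 0, 0, 0, 0, 0, -0.75, 0, 0, 0, 0]
}}

```text
clock: 4.15
tcp_pos: [0.6872, 0.0116, 0.3346]
orientation: [0.002, 0.62, 0.785, 0.002]
wrist_force: [0.5, -0.6, -2.2]
finger_gap: 0.0132
grip_force: 59.1
```

```bash
python3 - <<'E'
from h import *
n=np.array([.966,-.259,0]);F=np.array([.548,.289,0])
print(pose()[0],env.get_state()["finger_gap"]);H=F+n*.05+[0,0,.33]
print(H);to(H,down(103)); to(H,down(165,12))
E
```

```text
[0.68715878 0.01162471 0.33463351] 0.013155606415735838
[0.5963  0.27605 0.33   ]
[ 1.391 -0.135  0.02 ] [ 0.002  0.004 -0.995]
[ 1.391 -0.135  0.02 ] [ 0.044 -0.171 -1.677]
```

>>> {"api": "jog_arm", "payload": {
  "motion": [0.08, 0, 0, 0, 0, -0.1, 0, 0.16, 0, 0, 0, 0, -0.2, 0, 0.26, 0, 0, 0, 0, -0.3, 0, 0.36, -0.03, 0, 0, 0, -0.4, 0, 0.46, -0.05, 0, 0, 0, -0.5, 0, 0.56, -0.07, 0, 0, 0, -0.6, 0, 0.66, -0.08, 0, 0, 0, -0.7, 0, 0.76, -0.1, 0, 0, 0, -0.8, 0, 0.86, -0.12, 0, 0, 0, -0.9, 0, 1, -0.13, 0, 0, 0, -0.99, 0, 1, -0.13, 0, 0, 0, -0.99, 0]
}}

```text
clock: 5.52
tcp_pos: [0.6131, 0.2019, 0.3293]
orientation: [-0.002, -0.11, 0.994, 0.0]
wrist_force: [0.2, -1.0, -1.9]
finger_gap: 0.0133
grip_force: 59.1
```

```bash
python3 - <<'E'
from h import *
n=np.array([.966,-.259,0]);F=np.array([.548,.289,0])
print(pose()[0],env.get_state()["joint_pos"].round(2));H=F+n*.05+[0,0,.33]
to(H,down(165,12))
E
```

```text
[0.61310515 0.20194414 0.32933648] [ 0.19  0.47  0.52  1.62  0.   -0.03]
[ 0.001  0.38  -0.003] [ 0.121 -0.074 -0.69 ]
```

>>> {"api": "jog_arm", "payload": {
  "motion": [0, 0.05, 0, 0.01, -0.01, -0.1, 0, 0, 0.12, 0, 0.03, -0.02, -0.2, 0, 0, 0.18, 0, 0.05, -0.03, -0.3, 0, 0, 0.25, 0, 0.07, -0.04, -0.4, 0, 0, 0.32, 0, 0.09, -0.05, -0.5, 0, 0, 0.38, 0, 0.11, -0.07, -0.6, 0, 0, 0.38, 0, 0.12, -0.074, -0.69, 0, 0, 0.38, 0, 0.12, -0.074, -0.69, 0]
}}

```text
clock: 6.52
tcp_pos: [0.5972, 0.2738, 0.33]
orientation: [0.064, -0.603, 0.791, -0.083]
wrist_force: [0.1, -0.9, -2.6]
finger_gap: 0.0131
grip_force: 59.1
```

```bash
python3 - <<'E'
from h import *
n=np.array([.966,-.259,0]);F=np.array([.548,.289,0])
s=env.get_state();print(pose()[0],s["joint_pos"].round(2));
to(F+n*.02+[0,0,.19],down(165,12));to(F+n*.012+[0,0,.173],down(165,12))
im=read_camera("scene");cv2.imwrite("pics/s2.png",cv2.resize(im[110:290,280:460,::-1],(600,600)))
E
```

```text
[0.59722242 0.27381121 0.33004042] [ 0.36  0.33  0.29  1.36 -0.12 -0.95]
[-0.008  0.299  0.652] [ 0.    -0.    -0.003]
[-0.008  0.356  0.727] [ 0.    -0.    -0.003]
```

View pics/s2.png

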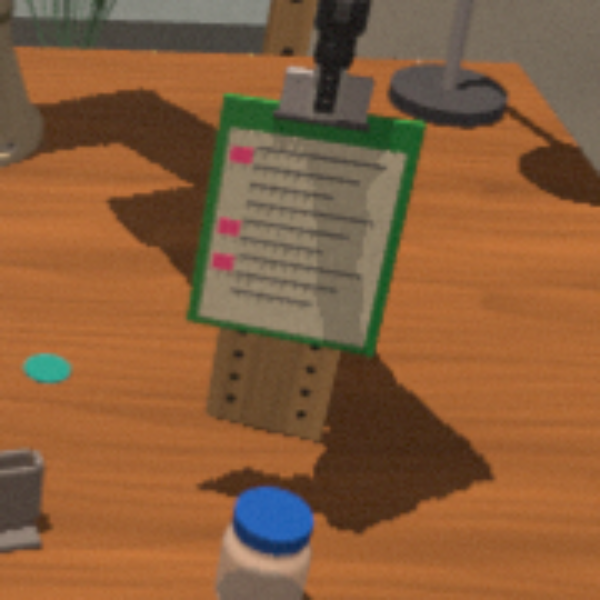

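>>> {"api": "jog_arm", "payload": {
  "motion": [0, 0.1, 0.2, 0, 0, 0, 0, 0, 0.2, 0.4, 0, 0, 0, 0, 0, 0.27, 0.55, 0, 0, 0, 0, 0, 0.32, 0.65, 0, 0, 0, 0, 0, 0.34, 0.69, 0, 0, 0, 0, 0, 0.355, 0.715, 0, 0, 0, 0, 0, 0.355, 0.722, 0, 0, 0, 0, 0, 0.355, 0.722, 0, 0, 0, 0]
}}

```text
clock: 7.58
tcp_pos: [0.5609, 0.2852, 0.1761]
orientation: [0.065, -0.604, 0.79, -0.083]
wrist_force: [0.2, -0.1, -1.7]
finger_gap: 0.0129
grip_force: 59.2
```

```bash
python3 - <<'E'
from h import *
n=np.array([.966,-.259,0]);F=np.array([.548,.289,0])
s=env.get_state();p=pose()[0];print(p,(p-F)@n,s["wrist_force"].round(1),s["ft_torque"].round(2))
to(F-n*.003+[0,0,.172],down(165,12))
im=read_camera("scene");cv2.imwrite("pics/s3.png",cv2.resize(im[110:290,280:460,::-1],(600,600)))
E
```

```text
[0.56087853 0.28519296 0.17612743] 0.01342668237226682 [ 0.2 -0.1 -1.7] [ 0.05  0.3  -0.  ]
[-0.001  0.085  0.003] [-0.002  0.001 -0.002]
```

View pics/s3.png

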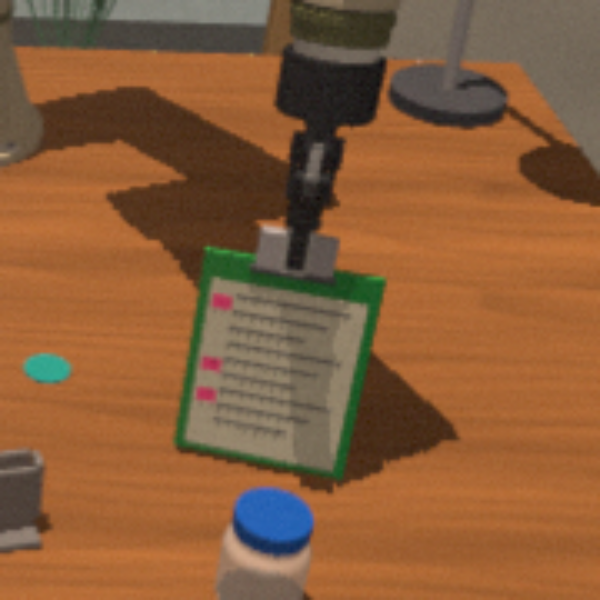

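>>> {"api": "jog_arm", "payload": {
  "motion": [0, 0.03, 0.003, 0, 0, 0, 0, 0, 0.06, 0.003, 0, 0, 0, 0, 0, 0.08, 0.003, 0, 0, 0, 0, 0, 0.08, 0.01, 0, 0, 0, 0, 0, 0.08, 0.01, 0, 0, 0, 0]
}}

```text
clock: 8.25
tcp_pos: [0.5458, 0.2892, 0.1714]
orientation: [0.066, -0.604, 0.79, -0.083]
wrist_force: [-1.7, -0.1, 5.6]
finger_gap: 0.013
grip_force: 60.4
```

>>> {"api": "jog_arm", "payload": {
  "motion": [0, 0.01, -0.004, 0, 0, 0, 0, 0, 0.02, -0.004, 0, 0, 0, 0, 0, 0.02, -0.004, 0, 0, 0, 0]
}}

```text
clock: 8.62
tcp_pos: [0.5446, 0.2895, 0.1713]
orientation: [0.067, -0.603, 0.79, -0.085]
wrist_force: [8.1, -3.1, -2.1]
finger_gap: 0.0132
grip_force: 59.3
```

>>> {"api": "jog_arm", "payload": {
  "motion": [0, -0.01, 0.006, 0, 0, 0, 0, 0, -0.01, 0.006, 0, 0, 0, 0, 0, -0.01, 0.006, 0, 0, 0, 0.3, 0, -0.01, 0.006, 0, 0, 0, 0.5, 0, -0.01, 0.006, 0, 0, 0, 0.5, 0, -0.01, 0.006, 0, 0, 0, 0.5]
}}

```text
clock: 9.38
tcp_pos: [0.5434, 0.2896, 0.1688]
orientation: [0.064, -0.605, 0.79, -0.083]
wrist_force: [1.1, -0.1, 0.3]
finger_gap: 0.0429
grip_force: 0.0
```

```bash
python3 - <<'E'
from h import *
p,r=pose();print(p);print((r.inv().apply([0,0,.1])/.2).round(3))
im=read_camera("scene");t=read_camera("top")
cv2.imwrite("pics/s4.png",np.hstack([cv2.resize(im[110:260,300:450,::-1],(400,400)),cv2.resize(t[140:240,80:180,::-1],(400,400))]))
E
```

```text
[0.54335745 0.28961537 0.16883251]
[-0.001 -0.104 -0.489]
```

View pics/s4.png

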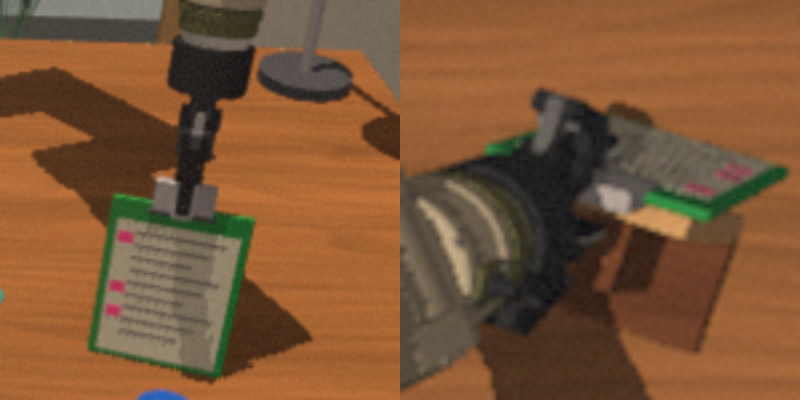

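>>> {"api": "jog_arm", "payload": {
  "motion": [0, 0, -0.15, 0, 0, 0, 0.5, 0, 0, -0.35, 0, 0, 0, 0.5, 0, 0, -0.6, 0, 0, 0, 0.5, 0, 0, -0.6, 0, 0, 0, 0.5]
}}

```text
clock: 9.98
tcp_pos: [0.5209, 0.2972, 0.2917]
orientation: [0.069, -0.604, 0.789, -0.084]
wrist_force: [0.5, 0.3, 0.0]
finger_gap: 0.0429
grip_force: 0.0
```

```bash
python3 - <<'E'
from h import *
print(pose()[0]);to((.59,.02,.28),down(85));to((.59,-.234,.22),down(85))
E
```

```text
[0.52087767 0.29717675 0.29174397]
[ 1.249 -0.668  0.198] [-0.112  0.1    0.884]
[ 2.477 -0.928  0.553] [-0.112  0.1    0.884]
```

>>> {"api": "jog_arm", "payload": {
  "motion": [0.15, -0.1, 0, 0, 0, 0.1, 0.5, 0.35, -0.2, 0, -0.02, 0.02, 0.2, 0.5, 0.55, -0.3, 0.05, -0.04, 0.03, 0.3, 0.5, 0.75, -0.4, 0.1, -0.05, 0.05, 0.4, 0.5, 0.95, -0.5, 0.15, -0.07, 0.06, 0.5, 0.5, 1, -0.5, 0.15, -0.09, 0.08, 0.65, 0.5, 1, -0.5, 0.15, -0.1, 0.09, 0.75, 0.5, 1, -0.5, 0.15, -0.11, 0.1, 0.88, 0.5, 1, -0.5, 0.15, -0.11, 0.1, 0.88, 0.5]
}}

```text
clock: 11.1
tcp_pos: [0.5675, 0.0752, 0.2763]
orientation: [-0.004, 0.043, 0.999, -0.003]
wrist_force: [-0.8, -0.1, 0.5]
finger_gap: 0.0427
grip_force: 0.0
```

```bash
python3 - <<'E'
from h import *
print(pose()[0]);to((.57,-.22,.23),down(85))
E
```

```text
[0.56753161 0.07516919 0.27627328]
[-0.14  -1.468  0.24 ] [-0.004 -0.005  0.001]
```

>>> {"api": "jog_arm", "payload": {
  "motion": [0, -0.25, 0, 0, 0, 0, 0.5, 0, -0.5, 0.1, 0, 0, 0, 0.5, -0.05, -0.75, 0.1, 0, 0, 0, 0.5, -0.1, -0.95, 0.1, 0, 0, 0, 0.5, -0.1, -0.95, 0.1, 0, 0, 0, 0.5, -0.1, -0.95, 0.1, 0, 0, 0, 0.5]
}}

```text
clock: 11.85
tcp_pos: [0.5713, -0.1152, 0.2579]
orientation: [-0.004, 0.041, 0.999, -0.003]
wrist_force: [-0.3, -0.4, 0.7]
finger_gap: 0.0426
grip_force: 0.0
```

>>> {"api": "jog_arm", "payload": {
  "motion": [0, -0.2, 0.05, 0, 0, 0, 0.5, 0, -0.4, 0.1, 0, 0, 0, 0.5, 0, -0.52, 0.12, 0, 0, 0, 0.5, 0, -0.52, 0.12, 0, 0, 0, 0.5, 0, -0.52, 0.12, 0, 0, 0, 0.5]
}}

```text
clock: 12.48
tcp_pos: [0.5632, -0.2182, 0.2358]
orientation: [-0.003, 0.041, 0.999, -0.003]
wrist_force: [0.3, 0.9, -0.2]
finger_gap: 0.0428
grip_force: 0.0
```

```bash
python3 - <<'E'
from h import *
print(pose()[0]);to((.614,-.234,.076),down(85))
C=get_calibration("wrist");im=read_camera("wrist");cv2.imwrite("pics/w2.png",im[:,:,::-1])
T=np.linalg.inv(C["world_from_camera"]);K=np.array([[C["fx"],0,C["cx"]],[0,C["fy"],C["cy"]],[0,0,1]])
P=np.array([[.5811,-.2315,.052],[.633,-.236,.126],[.611,-.2341,.0946],[.575,-.3039,.052],[.4834,-.055,.042]])
print(cv2.projectPoints(P,cv2.Rodrigues(T[:3,:3])[0],T[:3,3],K,np.array(C["dist"],float))[0].reshape(-1,2).round(0).tolist())
E
```

```text
[ 0.56322921 -0.21816148  0.23582593]
[-0.264 -0.053  0.798] [-0.004 -0.003  0.004]
[[249.0, 187.0], [246.0, 260.0], [247.0, 226.0], [187.0, 187.0], [403.0, 86.0]]
```

View pics/w2.png

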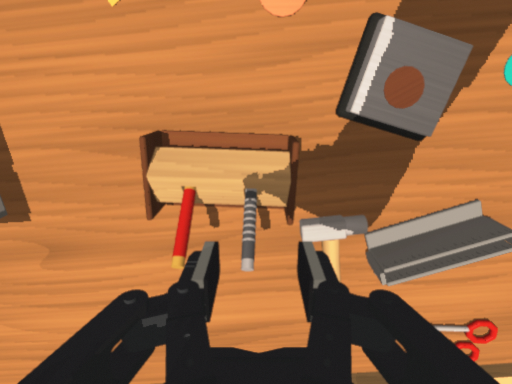

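>>> {"api": "jog_arm", "payload": {
  "motion": [-0.15, -0.03, 0.1, 0, 0, 0, 0.5, -0.26, -0.055, 0.3, 0, 0, 0, 0.5, -0.26, -0.055, 0.5, 0, 0, 0, 0.5, -0.26, -0.055, 0.65, 0, 0, 0, 0.5, -0.26, -0.055, 0.76, 0, 0, 0, 0.5, -0.26, -0.055, 0.79, 0, 0, 0, 0.5, -0.26, -0.055, 0.79, 0, 0, 0, 0.5, -0.26, -0.055, 0.79, 0, 0, 0, 0, -0.26, -0.055, 0.79, 0, 0, 0, 0, -0.26, -0.055, 0.79, 0, 0, 0, 0, -0.26, -0.055, 0.79, 0, 0, 0, 0],
  "newtons": 70
}}

```text
clock: 13.9
tcp_pos: [0.6142, -0.2351, 0.0787]
orientation: [-0.001, 0.041, 0.999, -0.003]
wrist_force: [2.0, 3.3, 6.4]
finger_gap: 0.0109
grip_force: 67.8
```

```bash
python3 - <<'E'
from h import *
p,r=pose();print(p,env.get_state()["wrist_force"])
d=np.array([.574*.996,-.05,.819]);print((r.inv().apply(d)*.08/.2).round(3))
E
```

```text
[ 0.6142362  -0.23509365  0.07865341] [1.96664237 3.34150314 6.41762441]
[-0.229 -0.003 -0.328]
```

>>> {"api": "jog_arm", "payload": {
  "motion": [-0.02, 0, -0.03, 0, 0, 0, 0, -0.05, 0, -0.075, 0, 0, 0, 0, -0.08, 0, -0.115, 0, 0, 0, 0, -0.11, 0, -0.16, 0, 0, 0, 0, -0.15, 0, -0.215, 0, 0, 0, 0, -0.19, 0, -0.27, 0, 0, 0, 0, -0.23, 0, -0.33, 0, 0, 0, 0, -0.23, 0, -0.45, 0, 0, 0, 0, -0.23, 0, -0.6, 0, 0, 0, 0, -0.23, 0, -0.6, 0, 0, 0, 0]
}}

```text
clock: 15.15
tcp_pos: [0.6614, -0.2393, 0.2004]
orientation: [-0.0, 0.041, 0.999, -0.004]
wrist_force: [-0.3, -0.3, -1.4]
finger_gap: 0.0109
grip_force: 67.7
```

```bash
python3 - <<'E'
from h import *
p,r=pose();s=env.get_state();print(p,s["wrist_force"],s["finger_gap"],s["joint_pos"].round(2))
T=np.array
im=read_camera("scene");t=read_camera("top");w=read_camera("wrist")
C=get_calibration("top")
m=np.hstack([cv2.resize(im[100:300,100:300,::-1],(400,400)),cv2.resize(w[192:384,160:352,::-1],(400,400))])
cv2.imwrite("pics/s5.png",m);cv2.imwrite("pics/t5.png",t[:,:,::-1]);cv2.imwrite("pics/sc5.png",im[:,:,::-1])
to((.57,-.2,.24),down(85)*R.from_euler('y',35,degrees=True));print((down(85)*R.from_euler('y',35,degrees=True)).as_matrix().round(2))
E
```

```text
[ 0.66140009 -0.23933595  0.20042164] [-0.25686929 -0.26620951 -1.38064459] 0.010862251158252777 [-0.46  0.58  0.39  1.37 -0.01 -0.38]
[ 0.462  0.153 -0.218] [-0.005  0.384  0.002]
[[-0.82  0.09 -0.57]
 [ 0.07  1.    0.05]
 [ 0.57  0.   -0.82]]
```

View pics/s5.png

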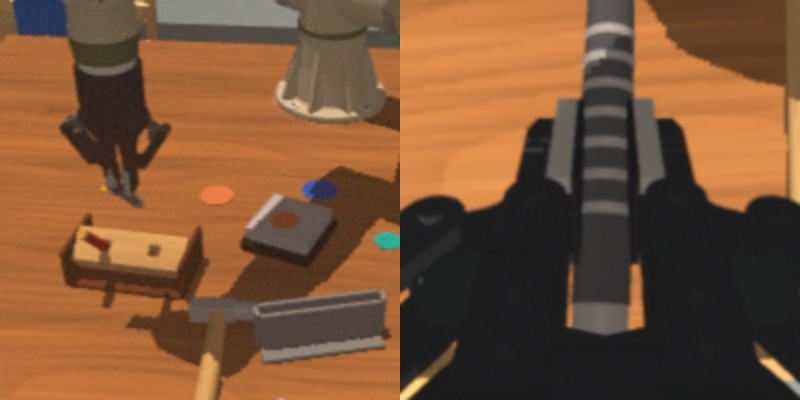

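```bash
python3 - <<'E'
from h import *
Q=down(85)*R.from_euler('y',-35,degrees=True);to((.494,-.056,.21),Q)
E
```

```text
[ 0.899  0.84  -0.07 ] [-0.003 -0.393  0.004]
```

>>> {"api": "jog_arm", "payload": {
  "motion": [0.1, 0.1, -0.05, 0, -0.05, 0, 0, 0.25, 0.23, -0.07, 0, -0.12, 0, 0, 0.42, 0.4, -0.07, 0, -0.2, 0, 0, 0.6, 0.56, -0.07, 0, -0.28, 0, 0, 0.78, 0.73, -0.07, 0, -0.36, 0, 0, 0.9, 0.84, -0.07, 0, -0.393, 0, 0, 0.9, 0.84, -0.07, 0, -0.393, 0, 0, 0.9, 0.84, -0.07, 0, -0.393, 0, 0]
}}

```text
clock: 16.3
tcp_pos: [0.4944, -0.0564, 0.2111]
orientation: [0.301, 0.038, 0.953, -0.016]
wrist_force: [0.8, -0.1, -0.5]
finger_gap: 0.0111
grip_force: 67.9
```

```bash
python3 - <<'E'
from h import *
p,r=pose();s=env.get_state();print(p,s["finger_gap"],s["clock"]);print((p-.019*r.apply([0,0,1])).round(4))
im=read_camera("scene");t=read_camera("top")
cv2.imwrite("pics/sc6.png",im[:,:,::-1]);cv2.imwrite("pics/t6.png",t[:,:,::-1])
C=get_calibration("scene");T=np.linalg.inv(C["world_from_camera"]);K=np.array([[C["fx"],0,C["cx"]],[0,C["fy"],C["cy"]],[0,0,1]])
g=p-.019*r.apply([0,0,1])
pr=lambda P:cv2.projectPoints(np.array(P),cv2.Rodrigues(T[:3,:3])[0],T[:3,3],K,np.array(C["dist"],float))[0].reshape(-1,2)
q=pr([g,g-[0,0,.096],g+[0,0,.034],[.4834,-.055,.042]]);print(q.round(1).tolist())
u,v=int(q[1,0]),int(q[1,1])-20
c=cv2.resize(im[v-50:v+50,u-50:u+50,::-1],(600,600),interpolation=cv2.INTER_CUBIC);print("x0,y0",u-50,v-50)
cv2.imwrite("pics/s6.png",c)
E
```

```text
[ 0.49442619 -0.05641584  0.21110144] 0.01110280791171211 16.3
[ 0.4836 -0.0554  0.2267]
[[241.4, 154.5], [241.5, 183.8], [241.4, 143.4], [241.8, 208.6]]
x0,y0 191 113
```

View pics/s6.png

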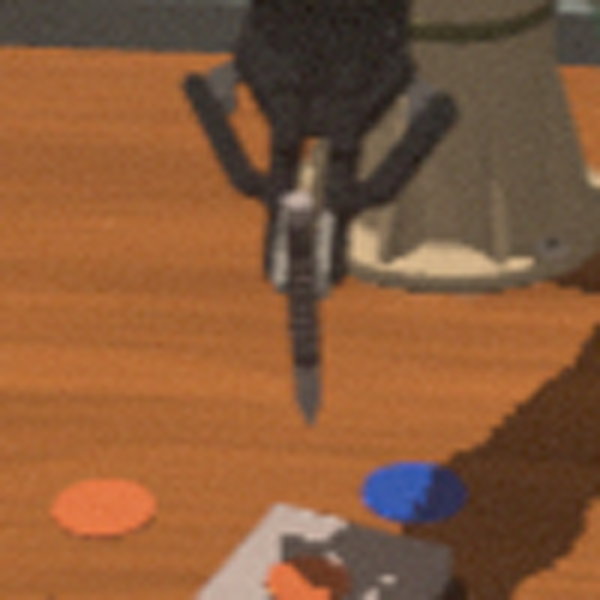

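The scene crop shows the punch gripped and nearly upright: tip at (311,424), head at (298,200). It leans a few degrees, and I'll measure that numerically from here because my picture views are used up.

```bash
python3 - <<'E'
from h import *
w=read_camera("wrist");cv2.imwrite("pics/w6.png",w[:,:,::-1])
h=cv2.cvtColor(w,cv2.COLOR_RGB2HSV)
C=get_calibration("wrist");T=np.linalg.inv(C["world_from_camera"]);K=np.array([[C["fx"],0,C["cx"]],[0,C["fy"],C["cy"]],[0,0,1]])
p,r=pose();g=p-.019*r.apply([0,0,1])
pr=lambda P:cv2.projectPoints(np.array(P),cv2.Rodrigues(T[:3,:3])[0],T[:3,3],K,np.array(C["dist"],float))[0].reshape(-1,2).round(1).tolist()
print(pr([g,g-[0,0,.096],g-[0,0,.060],g-[0,0,.08],g+[0,0,.034],[.4834,-.055,.042]]))
for v in range(60,352,8):
    print(v,''.join('#' if (s<90) else '.' for s in h[v,226:294:2,1]),''.join(chr(48+x//6) for x in h[v,226:294:2,2]))
s0=cv2.imread("pics/scene0.png").astype(int);s6=cv2.imread("pics/sc6.png").astype(int)
d=np.abs(s0-s6).sum(2)>60
for v in range(140,190,2): 
    u=np.where(d[v,225:262])[0]+225;print(v,u.min() if len(u) else 0,u.max() if len(u) else 0,len(u),''.join('#' if x else '.' for x in d[v,225:262]))
E
```

```text
[[257.8, 271.8], [258.8, 137.0], [258.5, 177.7], [258.7, 153.9], [257.3, 348.2], [260.4, 64.4]]
60 ######.........................### UTTUUUXXXXXWKDCCCCCCCCBBCCDCCCAAAA
68 ######........................#### UUUUUTXXXXXXXXWWWECCCCBCCCCCCCA@@@
76 #######......................##### UUUUUUVWWXXXXWWWWWXXXWWWEBBBB@@@@@
84 ###########.............########## UUUUTTTTTTTVWWWWWWWWWWWWJFAAAA@@@@
92 ################################## UUUUTTTTTTTTTTUUUUTTTTTTSTTMHIIIA@
100 ..........######################## MMMMMMMMNNPSSTTTTTTTTTTTTSSSTTTTTT
108 ..........................######## MMMMMMLLLLMLLLLLLMMMMNNNNOPRSTTTTT
116 .................................. OOOOOOOOOOOOOONOOOOOOONOOONNNNNNNN
124 .................................. OOOOOOOOOOOONNNNNNNNNONOOOOOOOOPPP
132 .................................. QQQQQQPPPPPPPPPPPPPPPPPPPPPPPPPPPP
140 .................................. QQQQQQRRRRRSRRRRRRPRRRRRRRRRRRRRRR
148 ................####.............. QPPPPOOOOOOOOOONB@@@EOPPPQQQQQRRRQ
156 ...............#######............ QQPPPPPPOOOOOOE@@A@@@AKNNNNNNNNNNN
164 #######################........... AA@@@@@@
[... 2327 characters left out ...]
.............#######................
164 239 243 5 ..............#####..................
166 239 243 5 ..............#####..................
168 239 244 6 ..............######.................
170 239 244 6 ..............######.................
172 240 244 5 ...............#####.................
174 240 244 5 ...............#####.................
176 240 244 5 ...............#####.................
178 240 244 5 ...............#####.................
180 241 244 4 ................####.................
182 242 243 2 .................##..................
184 0 0 0 .....................................
186 0 0 0 .....................................
188 0 0 0 .....................................
```

```bash
python3 - <<'E'
from h import *
w=cv2.imread("pics/w6.png",0);s=cv2.imread("pics/sc6.png",0)
print("w tip");[print(v,w[v,254:272].tolist()) for v in range(138,150,1)]
print("w cap",[(v,int(w[v,254:262].mean())) for v in range(328,384,2)])
print("s");[print(v,s[v,234:248].tolist()) for v in range(141,156)]
print("s tip");[print(v,s[v,237:248].tolist()) for v in range(178,187)]
W=get_calibration("wrist");S=get_calibration("scene")
for a,b in [((263,142),(242.4,183.2)),((258,336),(240.4,148.3))]:
    P,e=tri(W,a,S,b);print(P.round(4),e)
E
```

```text
w tip
138 [145, 144, 144, 146, 145, 145, 145, 145, 146, 147, 146, 147, 145, 146, 145, 142, 140, 140]
139 [147, 146, 146, 146, 147, 147, 146, 145, 145, 146, 146, 145, 145, 144, 144, 144, 143, 144]
140 [145, 146, 145, 145, 145, 145, 144, 141, 138, 141, 143, 144, 143, 143, 144, 144, 143, 143]
141 [145, 145, 144, 145, 143, 143, 135, 123, 118, 124, 135, 143, 143, 144, 144, 144, 145, 144]
142 [145, 145, 145, 145, 144, 140, 121, 95, 93, 100, 118, 137, 144, 144, 145, 144, 146, 145]
143 [146, 145, 146, 146, 143, 132, 109, 92, 90, 94, 108, 131, 144, 145, 145, 145, 145, 146]
144 [147, 146, 146, 145, 141, 123, 98, 90, 91, 92, 102, 124, 141, 144, 144, 142, 142, 142]
145 [145, 143, 141, 141, 130, 108, 92, 90, 91, 91, 94, 113, 132, 138, 140, 138, 139, 137]
146 [138, 138, 137, 133, 117, 96, 90, 90, 91, 91, 92, 101, 121, 133, 135, 133, 133, 133]
147 [134, 134, 132, 123, 104, 91, 90, 92, 92, 91, 91, 95, 111, 127, 131, 130, 131, 132]
148 [132, 132, 128, 113, 95, 91, 91, 91, 91, 92, 92, 94, 104, 124, 134, 137, 136, 137]
149 [137, 136, 128, 109, 93, 91, 91, 91, 92, 91, 92, 93, 101, 122, 140, 143, 143, 14
[... 1227 characters left out ...]
, 67, 51]
155 [99, 61, 92, 138, 129, 58, 44, 46, 53, 92, 137, 133, 61, 49]
s tip
178 [128, 126, 118, 96, 82, 80, 79, 100, 122, 122, 125]
179 [125, 127, 119, 97, 82, 82, 81, 103, 124, 126, 123]
180 [121, 123, 117, 110, 84, 80, 87, 101, 123, 123, 125]
181 [120, 118, 123, 112, 96, 79, 90, 110, 119, 122, 121]
182 [119, 119, 122, 120, 109, 87, 99, 122, 123, 119, 118]
183 [118, 124, 121, 124, 112, 98, 107, 119, 117, 122, 121]
184 [120, 114, 116, 116, 114, 110, 115, 118, 118, 118, 118]
185 [118, 120, 118, 117, 117, 121, 120, 120, 118, 115, 120]
186 [116, 118, 114, 117, 113, 117, 121, 120, 118, 120, 117]
[ 0.4861 -0.053   0.1344] 0.0005693616246335985
[ 0.4987 -0.0569  0.2537] 0.00015805124655370192
```

```bash
python3 - <<'E'
from h import *
W=get_calibration("wrist");S=get_calibration("scene")
P,e=tri(W,(262.3,140.8),S,(242.1,183.5));print(P.round(4),e)
W2=dict(W);T=np.array(W["world_from_camera"]).copy();T[0,3]+=.007;W2["world_from_camera"]=T
H,e=tri(W2,(257.5,351.5),S,(240,146.1));print(H.round(4),e,np.linalg.norm(H-P))
d=H-P;print(np.degrees(np.arctan2(d[0],d[2])),np.degrees(np.arctan2(d[1],d[2])))
E
```

```text
[ 0.4861 -0.0537  0.1333] 0.00016484458718776066
[ 0.5008 -0.0572  0.2612] 0.0009857744252199515 0.12874727130601177
6.571013025046615 -1.5871543897248699
```

```bash
python3 - <<'E'
from h import *
p,r=pose();Rw=R.from_euler('xyz',[-2,-6.5,0],degrees=True);tip=np.array([.4861,-.0537,.1333])
to(np.array([.4834,-.055,.074])+Rw.apply(p-tip),Rw*r)
E
```

```text
[0.216 0.004 0.207] [ 0.014 -0.074 -0.008]
```

>>> {"api": "jog_arm", "payload": {
  "motion": [0.06, 0, 0.06, 0.004, -0.02, 0, 0, 0.12, 0, 0.12, 0.007, -0.04, -0.004, 0, 0.18, 0.004, 0.17, 0.01, -0.06, -0.006, 0, 0.216, 0.004, 0.207, 0.014, -0.074, -0.008, 0, 0.216, 0.004, 0.207, 0.014, -0.074, -0.008, 0, 0.216, 0.004, 0.207, 0.014, -0.074, -0.008, 0]
}}

```text
clock: 17.2
tcp_pos: [0.4899, -0.0566, 0.1619]
orientation: [0.349, 0.034, 0.936, -0.029]
wrist_force: [-0.6, 0.2, -1.8]
finger_gap: 0.0108
grip_force: 67.9
```

```bash
python3 - <<'E'
from h import *
p,r=pose();print(p,env.get_state()["finger_gap"])
im=read_camera("scene");s=cv2.cvtColor(im,cv2.COLOR_RGB2GRAY);w=cv2.cvtColor(read_camera("wrist"),cv2.COLOR_RGB2GRAY)
C=get_calibration("scene")
def pr(C,P):
    T=np.linalg.inv(C["world_from_camera"]);K=np.array([[C["fx"],0,C["cx"]],[0,C["fy"],C["cy"]],[0,0,1]])
    return cv2.projectPoints(np.array(P,float),cv2.Rodrigues(T[:3,:3])[0],T[:3,3],K,np.array(C["dist"],float))[0].reshape(-1,2).round(1).tolist()
t=np.array([.4834,-.055,.074]);Q=[t,t+[0,0,.13],t+[-.007,0,.13],[.4834,-.055,.042]]
print("scene",pr(C,Q),"wrist",pr(get_calibration("wrist"),Q))
print("s tip");[print(v,s[v,233:252].tolist()) for v in range(190,212,1)]
print("s head");[print(v,s[v,234:248].tolist()) for v in range(158,170)]
print("w tip");[print(v,w[v,250:274].tolist()) for v in range(126,156,2)]
print("w cap",[(v,int(w[v,254:262].mean())) for v in range(328,362,2)])
o=cv2.cvtColor(im,cv2.COLOR_RGB2HSV);m=(o[:,:,0]<12)&(o[:,:,1]>140)
print([b for b in blob(m[185:235,215:270]) ][:5])
E
```

```text
[ 0.4899163  -0.05662186  0.16188654] 0.010826389092113115
scene [[241.8, 199.9], [241.6, 161.6], [241.8, 160.4], [241.8, 208.6]] wrist [[263.1, 125.8], [257.0, 334.8], [255.7, 333.4], [264.0, 93.5]]
s tip
190 [122, 119, 117, 124, 121, 118, 102, 86, 82, 86, 96, 113, 122, 123, 122, 123, 123, 123, 121]
191 [119, 117, 118, 116, 120, 116, 102, 84, 84, 82, 95, 112, 117, 118, 119, 120, 118, 118, 119]
192 [121, 118, 118, 121, 119, 114, 99, 83, 82, 84, 91, 111, 118, 120, 116, 118, 119, 120, 114]
193 [115, 119, 117, 116, 119, 115, 104, 84, 84, 82, 89, 113, 118, 119, 117, 118, 118, 116, 108]
194 [116, 116, 120, 121, 118, 117, 106, 83, 82, 83, 90, 111, 120, 118, 119, 119, 117, 111, 104]
195 [119, 120, 120, 116, 120, 120, 113, 90, 85, 86, 101, 117, 118, 117, 118, 120, 119, 110, 103]
196 [120, 122, 122, 121, 126, 123, 117, 98, 87, 93, 114, 121, 121, 121, 123, 121, 120, 121, 117]
197 [118, 115, 122, 148, 171, 165, 148, 120, 85, 93, 110, 122, 122, 122, 123, 116, 121, 120, 117]
198 [117, 115, 133, 165, 173, 175, 175, 156, 125, 129, 144, 124, 113, 114, 120, 115, 119, 123, 118]
199 [123, 136, 138, 108
[... 3369 characters left out ...]
94, 94, 94, 95, 94, 96, 109, 130, 140, 141, 141, 141, 142, 141]
150 [140, 140, 140, 140, 140, 138, 127, 104, 95, 95, 94, 95, 96, 93, 94, 95, 97, 112, 131, 137, 137, 138, 137, 137]
152 [139, 138, 139, 138, 138, 129, 109, 95, 95, 97, 97, 96, 95, 95, 94, 96, 97, 103, 123, 139, 141, 141, 140, 139]
154 [150, 150, 150, 150, 138, 113, 94, 93, 95, 97, 98, 97, 96, 95, 95, 95, 96, 97, 107, 130, 146, 148, 147, 146]
w cap [(328, 50), (330, 49), (332, 48), (334, 48), (336, 53), (338, 102), (340, 108), (342, 108), (344, 108), (346, 107), (348, 108), (350, 107), (352, 67), (354, 28), (356, 27), (358, 25), (360, 27)]
[(np.int32(17), [47, 0, 8, 7], [51.6, 3.2]), (np.int32(84), [21, 21, 13, 8], [26.9, 24.4])]
```

```bash
python3 - <<'E'
from h import *
p,r=pose();s=env.get_state();print(p,s["joint_pos"].round(3),s["qvel"].round(3),s["clock"])
W=get_calibration("wrist");S=get_calibration("scene")
P,e=tri(W,(262.3,140.8),S,(241.3,198.3));print(P.round(4),e)
o,d=ray(W,(262.3,140.8))
# rigid prediction of tip, head in tool frame from the previous pose
p0=np.array([.4944,-.0564,.2111]);r0=R.from_quat([.038,.953,-.016,.301])
for X in ([.4861,-.0537,.1333],[.5008,-.0572,.2612]): print((p+r.apply(r0.inv().apply(np.array(X)-p0))).round(4))
E
```

```text
[ 0.48959781 -0.05642859  0.16175507] [-0.385 -0.285 -1.025  0.131  0.173 -0.249] [ 0.001 -0.005 -0.009 -0.002  0.    -0.   ] 17.3
[ 0.4884 -0.0558  0.083 ] 0.0002538743036403451
[ 0.4892 -0.0562  0.0835]
[ 0.4909 -0.0557  0.2122]
```

```bash
python3 - <<'E'
from h import *
p,r=pose();tip=np.array([.4892,-.0562,.0835]);t=np.array([.4834,-.055,.095])
for f in (-10,-20,-30,-40):
    k=-f/40;Rw=R.from_euler('z',f,degrees=True);to(tip+(t-tip)*k+Rw.apply(p-tip),Rw*r)
E
```

```text
[-0.004  0.    -0.016] [0.073 0.003 0.084]
[-0.007  0.    -0.032] [0.146 0.007 0.168]
[-0.011  0.    -0.048] [0.219 0.01  0.251]
[-0.015  0.001 -0.063] [0.292 0.013 0.335]
```

>>> {"api": "jog_arm", "payload": {
  "motion": [-0.004, 0, -0.016, 0.073, 0.003, 0.084, 0, -0.007, 0, -0.032, 0.146, 0.007, 0.168, 0, -0.011, 0, -0.048, 0.219, 0.01, 0.251, 0, -0.015, 0.001, -0.063, 0.292, 0.013, 0.335, 0, -0.015, 0.001, -0.063, 0.292, 0.013, 0.335, 0, -0.015, 0.001, -0.063, 0.292, 0.013, 0.335, 0]
}}

```text
clock: 18.05
tcp_pos: [0.4829, -0.0549, 0.1721]
orientation: [0.318, 0.351, 0.868, -0.147]
wrist_force: [0.5, -0.3, -1.6]
finger_gap: 0.0111
grip_force: 68.3
```

```bash
cat > tip.py <<'E'
from h import *
p,r=pose();s=env.get_state();print(p,s["joint_pos"].round(3),s["clock"],s["finger_gap"])
p0=np.array([.4944,-.0564,.2111]);r0=R.from_quat([.038,.953,-.016,.301])
T,H=[p+r.apply(r0.inv().apply(np.array(X)-p0)) for X in ([.4861,-.0537,.1333],[.5008,-.0572,.2612])]
print("tip",T.round(4),"lean",np.degrees((H-T)[:2]/.1287).round(2))
a=(H-T)/np.linalg.norm(H-T);c=R.from_rotvec(np.cross(a,[0,0,1]))
to(np.array([.4834,-.055,.073])+c.apply(p-T),c*r)
E
python3 tip.py
```

```text
[ 0.4829063  -0.05486705  0.17210908] [ 0.025 -0.127 -0.844  0.327 -0.511  0.653] 18.05 0.011098954929801943
tip [ 0.4827 -0.0545  0.0938] lean [ 0.77 -0.27]
[0.069 0.001 0.078] [-0.003 -0.008  0.003]
```

>>> {"api": "jog_arm", "payload": {
  "motion": [0.03, 0, 0.035, -0.001, -0.004, 0.001, 0, 0.069, 0.001, 0.078, -0.003, -0.008, 0.003, 0, 0.069, 0.001, 0.078, -0.003, -0.008, 0.003, 0, 0.069, 0.001, 0.078, -0.003, -0.008, 0.003, 0]
}}

```text
clock: 18.55
tcp_pos: [0.4824, -0.0559, 0.152]
orientation: [0.325, 0.353, 0.865, -0.147]
wrist_force: [-0.5, -0.6, -0.9]
finger_gap: 0.0109
grip_force: 68.3
```

```bash
cat >> tip.py <<'E'
im=read_camera("scene");w=read_camera("wrist");t=read_camera("top")
s=cv2.cvtColor(im,cv2.COLOR_RGB2GRAY)
def pr(C,P):
    T=np.linalg.inv(C["world_from_camera"]);K=np.array([[C["fx"],0,C["cx"]],[0,C["fy"],C["cy"]],[0,0,1]])
    return cv2.projectPoints(np.array(P,float),cv2.Rodrigues(T[:3,:3])[0],T[:3,3],K,np.array(C["dist"],float))[0].reshape(-1,2).round(1)
q=pr(get_calibration("scene"),[T,H,[.4834,-.055,.042]]);print(q.tolist())
u=int(q[0,0])
for v in range(int(q[0,1])-14,int(q[0,1])+8): print(v,s[v,u-9:u+10].tolist())
v0=int(q[1,1])
for v in range(v0-5,v0+6): print(v,s[v,u-9:u+10].tolist())
h=cv2.cvtColor(im,cv2.COLOR_RGB2HSV);C=get_calibration("scene")
S=h[195:225,225:262];m=(S[:,:,0]<12)&(S[:,:,1]>110);b=max(blob(m));print("disc",b,onz(C,(b[2][0]+225,b[2][1]+195),.042).round(4))
h=cv2.cvtColor(im,cv2.COLOR_RGB2HSV);g=(h[:,:,0]>45)&(h[:,:,0]<75)&(h[:,:,1]>130);print("board",blob(g[:, 300:460]))
E
python3 tip.py
```

```text
[ 0.48238166 -0.05590443  0.15201572] [ 0.026 -0.101 -0.894  0.239 -0.518  0.655] 18.55 0.010881182313202961
tip [ 0.4833 -0.0558  0.0737] lean [-0.08 -0.02]
[0.004 0.004 0.001] [ 0.001  0.    -0.001]
[[241.5, 199.9], [241.3, 162.0], [241.8, 208.6]]
185 [117, 116, 120, 121, 116, 117, 117, 103, 59, 59, 61, 56, 82, 120, 117, 119, 117, 119, 120]
186 [112, 114, 114, 111, 114, 120, 116, 106, 72, 62, 61, 68, 97, 117, 117, 121, 116, 115, 117]
187 [114, 116, 117, 114, 115, 118, 112, 97, 65, 65, 61, 64, 84, 113, 112, 111, 115, 114, 113]
188 [123, 121, 123, 114, 120, 123, 122, 103, 62, 54, 51, 60, 82, 119, 113, 111, 111, 113, 112]
189 [121, 125, 120, 124, 123, 122, 124, 110, 77, 54, 56, 61, 94, 122, 124, 123, 120, 118, 119]
190 [121, 118, 121, 116, 116, 121, 120, 111, 86, 68, 69, 78, 98, 121, 122, 124, 122, 122, 123]
191 [123, 118, 122, 118, 119, 123, 122, 116, 93, 83, 81, 85, 103, 116, 116, 116, 121, 121, 118]
192 [124, 119, 117, 118, 118, 120, 120, 111, 98, 82, 84, 88, 99, 118, 122, 120, 120, 116, 115]
193 [117, 116, 118, 118, 116, 117, 116, 110, 95, 84, 88, 85, 100, 118, 118, 116, 115, 121,
[... 1708 characters left out ...]
 47, 48, 45, 44, 39, 38]
162 [116, 111, 112, 111, 114, 116, 114, 132, 165, 175, 171, 145, 81, 50, 41, 39, 38, 40, 44]
163 [116, 115, 113, 115, 114, 113, 112, 108, 114, 120, 120, 95, 62, 41, 39, 43, 37, 43, 51]
164 [115, 119, 114, 116, 116, 114, 114, 105, 88, 90, 86, 86, 67, 41, 39, 38, 42, 42, 52]
165 [118, 116, 116, 116, 114, 115, 112, 101, 91, 86, 86, 73, 55, 36, 38, 35, 48, 46, 51]
166 [109, 110, 111, 114, 112, 114, 106, 92, 68, 65, 70, 59, 46, 35, 39, 65, 84, 61, 49]
167 [111, 113, 111, 114, 111, 111, 102, 84, 53, 54, 56, 49, 41, 33, 60, 109, 132, 81, 45]
disc (np.int32(93), [10, 11, 14, 8], [16.7, 14.6]) [ 0.4885 -0.0549  0.042 ]
board [(np.int32(483), [33, 183, 62, 68], [67.7, 203.8])]
```

```bash
python3 - <<'E'
from h import *
p,r=pose();to(p+[.0022,.0007,-.001],r)
E
```

```text
[-0.001  0.01   0.007] [0. 0. 0.]
```

>>> {"api": "jog_arm", "payload": {
  "motion": [-0.001, 0.01, 0.007, 0, 0, 0, 0, -0.001, 0.01, 0.007, 0, 0, 0, 0, -0.001, 0.01, 0.007, 0, 0, 0, 0, -0.001, 0.01, 0.007, 0, 0, 0, 0]
}}

```text
clock: 19.2
tcp_pos: [0.4847, -0.0546, 0.1506]
orientation: [0.325, 0.353, 0.865, -0.147]
wrist_force: [-1.0, -0.4, -1.2]
finger_gap: 0.0111
grip_force: 68.3
```

```bash
python3 - <<'E'
from h import *
s=env.get_state();print(s["tcp_pos"],s["finger_gap"],s["grip_force"],s["clock"],np.abs(s["qvel"]).max());print(env.hand_in())
E
```

```text
[ 0.48471814 -0.05462986  0.15059779] 0.011075599734723312 68.27980041503906 19.2 0.0016313887130030478
the job is handed in; nothing more can be done
None
```

I handed the job in at 19.2 s: the clipboard is leaning on the stand, sheet outward and released, and the punch is held upright, point down, about 3 cm above the middle of the copper disc by my measurements; no verdict came back.

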